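# Lock a flanged sleeve onto the sample-changer spindle

## Task

Take the flanged sleeve and, flange down as it stands, slide it over the upright spindle of the sample-changer drive until the flange sits flat and fully home on the shoulder; lower it all the way, do not let it drop. Then push the forked keeper gate shut over the flange until its spring catch pops up behind the gate, and let go. Leave the plain sleeve and everything else on the bench where it stands.

Things in the scene. Friction and masses are not known exactly. Their poses are not given: they have to be found in the camera images.
- sleeve_center (a point): Flanged sleeve, bare aluminium tube standing upright on the bench, flange at the bottom: body 46 mm diameter, 100 mm tall in all, bore 30 mm right through; the flange is a 70 mm disc, the lowest 10 mm. About 0.23 to 0.45 kg. The point is on its axis half-way up (50 mm above its underside); z is its axis, up. Grip the body above the flange.
- sleeve_foot (a point): The same flanged sleeve: centre of its underside, on its axis; z up.
- sleeve: The same flanged sleeve as a whole: origin at the centre of its underside, like sleeve_foot.
- drive: Sample-changer drive: white housing 160 x 350 x 45 mm, fixed to the bench; origin under its centre. z up; y, its long side, is the way the keeper gate slides to shut, towards the spindle; x across. The spindle axis is at y = +85 mm. Two steel rails run along y at x = -58 and +58 mm, 12 mm wide, their tops 73 mm above the bench.
- seat (a point): Centre of the shoulder's upper face on the drive, on the spindle's axis, 51 mm above the bench. The shoulder is a steel disc 68 mm across; the steel spindle of 26 mm diameter rises 85 mm above it, its topmost 9 mm tapering to 18 mm. Axes as the drive's: z up, y the way the gate shuts.
- keeper (a joint): Slide of the keeper gate along the drive's +y, in m: 0 open, 0.096 shut, at the end stop; starts at 0 to 0.025. It slides stiffly (about 5 N) and stays where it is left. With the gate shut a sleeve cannot be seated; with a sleeve not fully home the gate cannot shut.
- keeper_slot (a point): Forked keeper gate: steel plate 8 mm thick, 102 mm wide, its underside 14 mm above the shoulder (4 mm above a seated flange), with two prongs 56 mm apart that straddle the sleeve's body when shut. The point is the centre of its slot at mid-thickness, on the spindle axis when shut; prong tips lie 20 mm ahead (+y), the tail edge 150 mm behind.
- keeper_handle (a point): Top centre of the keeper gate's upright grey handle: a tab 14 mm thick along the slide (y), 50 mm wide (x), standing 60 mm above the plate; its top is 82 mm above the shoulder. It moves with the gate; axes as the drive's. Shut, it is 95 mm behind the spindle axis.
- catch (a joint): Spring catch, a brass block 36 mm wide and 12 mm long in the housing under the gate's tail, in m: 0 popped up, about 0.0095 while the gate lies over it and presses it down. It pops up by itself behind the gate's tail edge once the gate is past 0.094, and then keeps the gate from sliding back.
- plain_sleeve_mid (a point): Plain sleeve, aluminium tube without a flange, 46 mm diameter, 70 mm tall, standing upright; leave it. The point is on its axis half-way up. It and the flanged sleeve may stand in either's place.
- plain_sleeve: The plain sleeve: centre of its underside.
- stopper: Cork stopper, 28 mm diameter, 24 mm tall; centre of its underside. Bystander.
- reagent: Amber glass jar, 60 mm diameter, 110 mm tall; centre of its underside. Bystander.
- beaker: Glass beaker, 60 mm diameter, 85 mm tall; centre of its underside. Bystander.
- driver: Screwdriver lying on the bench, 190 mm long; origin under its middle, x along it. Bystander.
- weight: Brass calibration weight with a knob, 44 mm diameter, 62 mm tall; centre of its underside. Bystander.
- wash: White plastic bottle, 52 mm diameter, 120 mm tall; centre of its underside. Bystander.
Things that resemble listed ones, but are neither listed nor needed, are in the scene too. Leave any black or green look-alike of the sleeve alone.

How it is judged:
On the way, in this order (a step that is already met when the one before it is completed fails the run):
1. the flanged sleeve sits fully home on the shoulder round the spindle, the gate not yet shut (horizontal distance between sleeve_foot and seat below 0.005 m and z of sleeve_foot in the frame of seat between -0.003 and 0.003 m and angle between sleeve_foot's own z axis and vertical below 0.06 rad and value of joint keeper below 0.08 m), for 0.2 s.
2. the keeper gate is shut and the catch has popped up behind it (value of joint keeper above 0.0915 m and value of joint catch below 0.003 m), for 0.2 s.
At the end, for the whole second after the job is handed in: The flanged sleeve stands round the spindle with its underside within 3 mm of the shoulder, within 5 mm of the axis and 0.06 rad of upright, at rest and released; the keeper gate is past 0.0915 m and the catch has popped up behind it (below 0.003 m) (all of step 2 and horizontal distance between sleeve_foot and seat below 0.005 m and z of sleeve_foot in the frame of seat between -0.003 and 0.003 m and angle between sleeve_foot's own z axis and vertical below 0.06 rad and linear speed of sleeve below 0.02 m/s and contact force between the fingers and sleeve below 0.1 N); the robot touches nothing.
It fails at once if the flanged sleeve is dropped (falls faster than 0.4 m/s out of the fingers' hold, a fall of some 8 mm) (contact force between the fingers and sleeve below 0.05 N and linear speed of sleeve above 0.4 m/s).
It fails at once if the plain sleeve or another bystander is moved by more than 40 mm (distance of any of plain_sleeve, stopper, reagent, beaker, driver, weight, wash from where it was at the start of the episode above 0.04 m).
It also fails if it takes over 64 s, if anything falls off the work surface, if the arm or the gripper's body presses on something with over 40 N, if the wrist force passes 120 N, or if a joint passes its speed limit or range.

## Robot

A 6-joint arm with a two-finger parallel gripper is mounted at the origin on the work surface. World frame = base frame: x ahead of the robot, y to its left, z up, the work surface at z = 0. Lengths are in m, angles in rad, forces in N, time in s.
With the tool pointing down it reaches from about 0.35 to 0.975 m from the base axis. Payload 4.9 kg.
Tool frame: the origin (TCP) lies midway between the tips of the shut fingers; the grasp point (between the pads) lies ctrl.grip_depth behind it (ctrl.grip_depth is the distance from the TCP to the grasp point, in m); y points along the fingers, z is the direction in which the jaws open and shut, and the axes are right-handed (so a half turn about y gives the same grasp; the last joint's range is limited). The gripper opens to 85 mm and grips with 20 to 120 N. Pads are 22 mm wide; open, the fingers measure 114 mm over their backs; the gripper's body (76 mm by 85 mm) begins 54 mm behind the grasp point. The pads swing forward as they close: fully open they stand 13 mm farther back than shut.
Start: joints at [-1.374, 0.053, 1.613, -0, 1.476, -0.119], TCP at [0.194, -0.594, 0.231] pointing down, gripper open.
Joint ranges: [-3.01, 3.01], [-1.01, 2.22], [0.06, 2.58], [-1.02, 4.17], [0.09, 2.62], [-3.14, 3.14]. Speed limits (rad/s): [2.57, 2.57, 3.14, 3.14, 3.14, 3.14].

## Interface

Orientations are given as a rotation vector (axis times angle).
In Python, from station import ctrl gives the robot as it stands.
- The arm moves only by the tool jog_arm, never from a script. Its argument "moves" is a list of rows, each a list of 6 numbers: the shift along the tool's x, y, z in mm, then the turn, a rotation vector about the tool's x, y, z in rad. In form: [[x, y, z, wx, wy, wz], ...]. A call has 1 to 12 rows; each row shifts and turns the commanded pose from where the row before left it, along the tool's axes as they then stand; what a row does not reach is not made up. A row lasts 1/10 s, in which the tool goes at most 50 mm and 8.59 degrees, less where a joint would pass 70% of its speed; a pose out of reach is approached as far as the arm can. A call is refused whole if a number of a shift passes 50 or a number of a turn 0.15, either way. A call with a gripper value outside its range is refused whole. "grip" is the finger opening in mm, from 0 to 85.4, set as the call begins (left out, the last holds). The fingers move at their own pace and stop on an object; "grip_force" is the grip in N (left out, the last holds). Time passes only in rows, so rows that do not move let the fingers close. It gives the time, the measured TCP pose, the force and the opening at its end, in the units of the state.
- ctrl.get_obs(): the state, without advancing time (a new reading comes with each control period).
- ctrl.get_image(name): name is "side" or "top" or "wrist"; returns the picture (384x512x3 uint8, red, green, blue); there is no depth.
- ctrl.camera_params(name): a dict with "fx", "fy", "cx", "cy" (pixels), "pose" (4x4, takes a point from camera to world coordinates); the wrist camera has in their place "T_tool_cam" (4x4, takes a point from camera to tool coordinates, whose origin is the TCP and whose axes are the tool frame's). Camera axes: x right, y up, looking along -z (the intrinsics and any distortion apply to the point x, -y, -z); pixel columns grow to the right and rows downward; lengths in m; the calibration is good to about 2 mm. The wrist camera is an equidistant fisheye: a pixel r from the principal point sees the ray r / f radians off the axis. A picture is of the moment at which its call begins: read the wrist's pose just before it. camera_params takes no time and is no camera call.
- ctrl.finish_job(): hands the job in, once; it reports no verdict.
The state is a dict: "t": time; "q": joint angles; "dq": joint speeds; "effort": joint torques, N m; "tool_pos": TCP position; "tool_rot": TCP orientation; "contact_force": force on the tool from outside, world axes, zero at the start; "wrist_torque": the same for the moment, N m; "opening": finger opening in m.
Only numpy, scipy, OpenCV 4.12 (cv2) and the standard library are available. Lean on these libraries where they do the work, as an engineer would, in place of code of your own. Each camera call takes 0.05 s, during which the arm holds its last target. There are 200 camera calls.

## Working session

There is one attempt and no reset: what is moved stays moved. The work goes in short steps, Python scripts to look and compute and a tool call to move; the robot and the scene stay as the last step left them, time stands still between calls to the robot, and variables do not carry over. Pictures are saved under pics/ and viewed, about 8 in all and at most 12, crops included, and the job is handed in when it is done.

Besides the shell and the picture viewer there is one more tool, called after "Call:" by a JSON object that holds its "name" and its "arguments". jog_arm: Moves the arm, as the interface text tells. Its arguments: {"type":"object","properties":{"moves":{"type":"array","items":{"type":"array","items":{"type":"number"}}},"grip":{"type":"number"},"grip_force":{"type":"number"}},"required":["moves"]}

```bash
mkdir -p pics; cat > h.py <<'E'
import numpy as np, cv2
from scipy.spatial.transform import Rotation as R
from station import ctrl
def cam(n):
    p=ctrl.camera_params(n)
    return p
def ray(n,u,v):
    p=cam(n);x=(u-p['cx'])/p['fx'];y=(v-p['cy'])/p['fy']
    if n=='wrist':
        r=np.hypot(x,y);s=np.sin(r)/r if r>1e-9 else 1
        d=np.array([x*s,-y*s,-np.cos(r)])
        o=ctrl.get_obs();T=np.eye(4);T[:3,:3]=R.from_rotvec(o['tool_rot']).as_matrix();T[:3,3]=o['tool_pos']
        T=T@np.array(p['T_tool_cam'])
    else:
        d=np.array([x,-y,-1.]);T=np.array(p['pose'])
    d=T[:3,:3]@d
    return T[:3,3],d/np.linalg.norm(d)
def onz(n,u,v,z):
    o,d=ray(n,u,v);return o+d*(z-o[2])/d[2]
def proj(n,P):
    p=cam(n)
    T=np.array(p['pose']) if n!='wrist' else None
    if T is None:
        o=ctrl.get_obs();T=np.eye(4);T[:3,:3]=R.from_rotvec(o['tool_rot']).as_matrix();T[:3,3]=o['tool_pos'];T=T@np.array(p['T_tool_cam'])
    c=np.linalg.inv(T)@np.append(P,1);x,y,z=c[0],-c[1],-c[2]
    if n=='wrist':
        r=np.hypot(x,y);th=np.arctan2(r,z);return p['cx']+p['fx']*th*x/r,p['cy']+p['fy']*th*y/r
    return p['cx']+p['fx']*x/z,p['cy']+p['fy']*y/z
def shot(n,f):
    im=cv2.cvtColor(ctrl.get_image(n),cv2.COLOR_RGB2BGR);cv2.imwrite('pics/'+f,im);return im
E
python3 - <<'E'
from h import *
a=shot('top','top0.png');b=shot('side','side0.png');c=shot('wrist','wrist0.png')
print(a.shape)
for n in('top','side','wrist'):print(n,{k:np.round(v,4).tolist() for k,v in cam(n).items()})
o=ctrl.get_obs();print(o,ctrl.grip_depth);print(R.from_rotvec(o['tool_rot']).as_matrix().round(3))
E
```

```text
(384, 512, 3)
top {'fx': 497.7195, 'fy': 497.7195, 'cx': 252.4248, 'cy': 198.0401, 'pose': [[-0.0439, 0.9758, -0.2141, 0.2115], [-0.999, -0.0442, 0.0035, 0.0198], [-0.0061, 0.214, 0.9768, 1.6632], [0.0, 0.0, 0.0, 1.0]]}
side {'fx': 467.0509, 'fy': 467.0509, 'cx': 246.1982, 'cy': 184.856, 'pose': [[-0.9867, 0.1266, -0.1018, 0.3724], [-0.1617, -0.7064, 0.689, 1.0261], [0.0153, 0.6964, 0.7175, 1.1608], [0.0, 0.0, 0.0, 1.0]]}
wrist {'fx': 297.3186, 'fy': 297.3186, 'cx': 251.2486, 'cy': 189.2598, 'T_tool_cam': [[0.0004, -0.9474, -0.32, -0.0832], [0.0, 0.32, -0.9474, -0.1434], [1.0, 0.0003, 0.0002, -0.0005], [0.0, 0.0, 0.0, 1.0]]}
{'t': 0.15, 'q': array([-1.37399462e+00,  5.32096089e-02,  1.61399152e+00, -2.28674299e-05,
        1.47602420e+00, -1.19014574e-01]), 'dq': array([ 0.00040972, -0.00130723, -0.00501003,  0.00100318,  0.00118612,
       -0.00019309]), 'effort': array([ 5.19816713e-04, -3.94244957e+01, -3.70720840e+01, -9.07825802e-05,
        4.68453829e-03,  3.05385413e-05]), 'tool_pos': array([ 0.19400765, -0.59360116,  0.23033501]), 'tool_rot': array([-0.32667052,  2.05263077, -2.04924448]), 'contact_force': array([ 0.00699986, -0.15214944, -0.16842846]), 'wrist_torque': array([-0.01161429,  0.01390387, -0.03075797]), 'opening': 0.08573011141444341} 0.0187
[[-0.951 -0.     0.311]
 [-0.311  0.002 -0.951]
 [-0.    -1.    -0.002]]
```

```bash
python3 -c "
import cv2
a=cv2.imread('pics/top0.png');cv2.imwrite('pics/top0b.png',cv2.resize(a,(800,600),interpolation=cv2.INTER_CUBIC))
a=cv2.imread('pics/side0.png');cv2.imwrite('pics/side0b.png',cv2.resize(a,(800,600),interpolation=cv2.INTER_CUBIC))"
```

```text
(no output)
```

View pics/top0b.png

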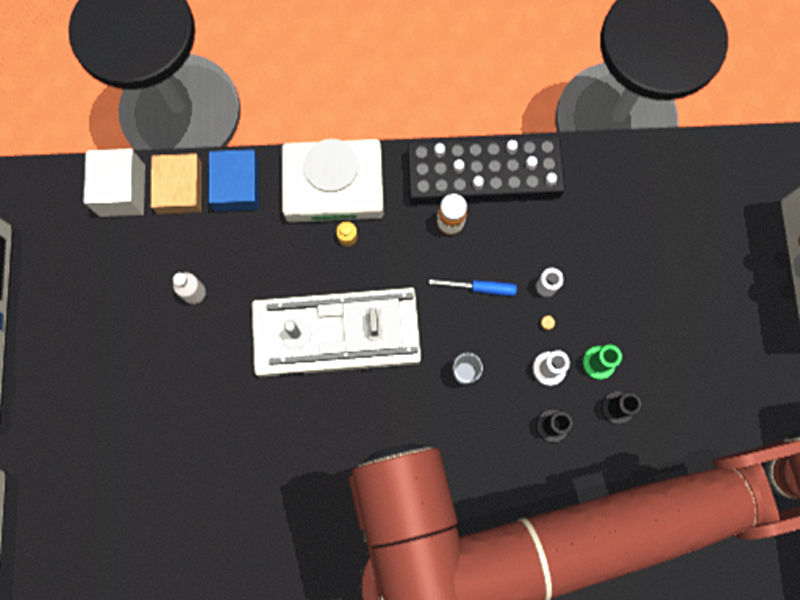

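View pics/side0b.png

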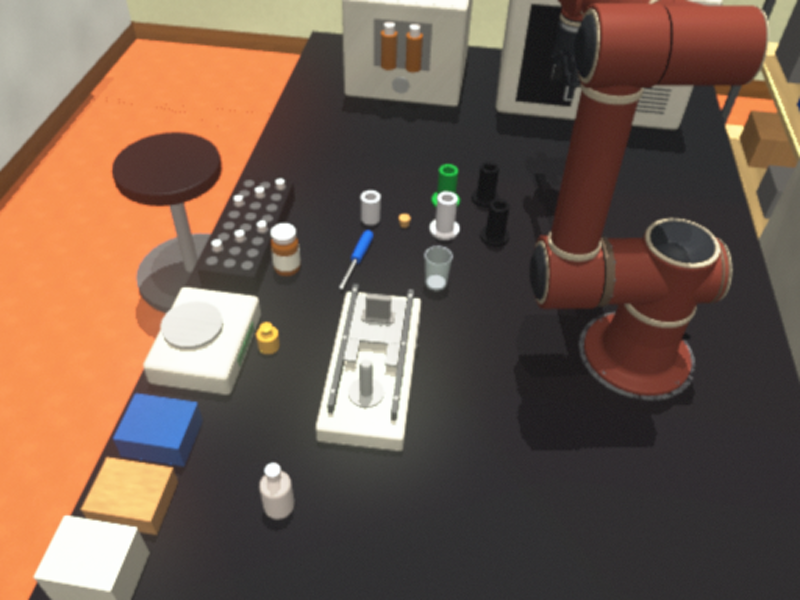

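Top view (800×600 scaled): the flanged sleeve candidates are the bare aluminium one with a flange at (551,367), the plain aluminium one with no flange at (550,282), a green look-alike at (602,360), and black ones at (555,425) and (621,407). The bare flanged one at (551,367) fits. The drive is at (336,332), its spindle at (292,328) and its handle at (373,320). The side view agrees, with the flanged sleeve at (445,215), the plain sleeve at (370,207) and the spindle at (366,378). Next I'll confirm and measure in one crop.

```bash
python3 - <<'E'
from h import *
a=cv2.imread('pics/top0.png');b=cv2.imread('pics/side0.png')
c1=cv2.resize(a[170:260,330:410],(400,450),interpolation=cv2.INTER_CUBIC) # x5
c2=cv2.resize(b[115:175,225:305],(400,300),interpolation=cv2.INTER_CUBIC)
c3=cv2.resize(a[180:245,155:275],(480,260),interpolation=cv2.INTER_CUBIC) #x4
cv=np.zeros((600,800,3),np.uint8);cv[:300,:400]=c1[150:450];cv[:300,400:]=c2;cv[320:580,:480]=c3
c4=cv2.resize(b[180:290,200:275],(191,280),interpolation=cv2.INTER_CUBIC);cv[310:590,500:691]=c4
cv2.imwrite('pics/crop.png',cv)
for n,im,box in(('top',a,(170,330,260,380)),('side',b,(115,225,175,305))):
    y0,x0,y1,x1=box;g=im[y0:y1,x0:x1].astype(int)
    m=((g.min(2)>110)&(g.max(2)-g.min(2)<40)).astype(np.uint8)
    k,l,s,ce=cv2.connectedComponentsWithStats(m)
    for i in range(1,k):
        if s[i,4]>30:print(n,s[i]+[x0,y0,0,0,0],ce[i]+[x0,y0])
g=a.astype(int);m=((g.min(2)>140)&(g.max(2)-g.min(2)<45)).astype(np.uint8);m[:, :150]=0;m[:,280:]=0;m[:175]=0;m[250:]=0
cs,_=cv2.findContours(m,0,2);c=max(cs,key=cv2.contourArea);r=cv2.minAreaRect(c)
print(r);P=[onz('top',u,v,.045) for u,v in cv2.boxPoints(r)];print(np.round(P,4))
E
```

```text
top [344 171  17  18 195] [352.01025641 179.61025641]
top [341 224  24  23 382] [352.42670157 234.7565445 ]
side [230 121  14  22 241] [236.80497925 131.34024896]
side [275 122  19  31 418] [284.6722488  138.42583732]
side [272 157  18  18 249] [279.70281124 165.79116466]
((214.06918334960938, 211.61447143554688), (47.88700485229492, 106.02127075195312), 85.42607879638672)
[[ 0.6009  0.3239  0.045 ]
 [ 0.6139 -0.0302  0.045 ]
 [ 0.4522 -0.0347  0.045 ]
 [ 0.4399  0.3121  0.045 ]]
```

View pics/crop.png

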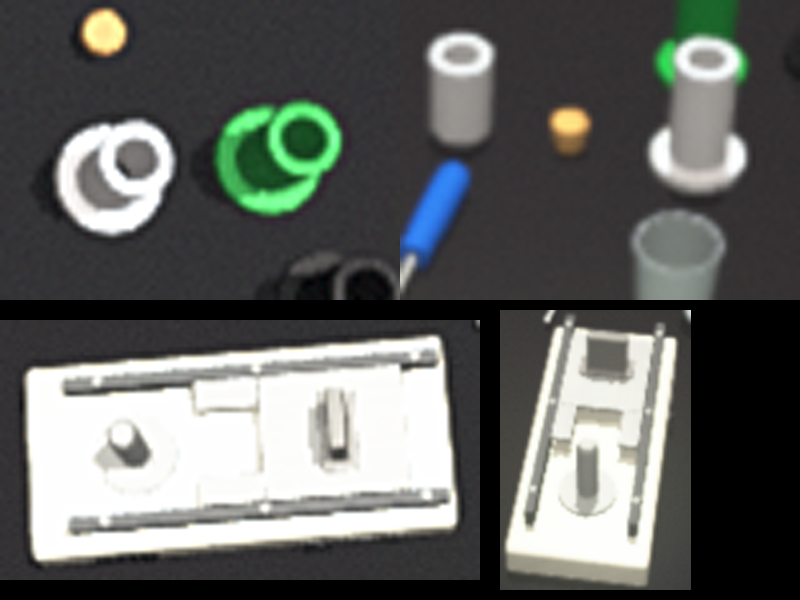

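The crop confirms it: the bare aluminium sleeve with a flange is left of the green one, and the plain sleeve has no flange. I'll triangulate the points now.

```bash
python3 - <<'E'
from h import *
def tri(a,b):
    (o1,d1),(o2,d2)=ray('top',*a),ray('side',*b)
    A=np.stack([d1,-d2],1);s=np.linalg.lstsq(A,o2-o1,rcond=None)[0]
    p,q=o1+s[0]*d1,o2+s[1]*d2;return (p+q)/2,np.linalg.norm(p-q)
print('sleeve top tri',tri((357.0,231.2),(286.2,126.4)))
print('z.1',onz('top',357.0,231.2,.1),onz('side',286.2,126.4,.1))
print('flange z.01',onz('top',351.8,235.4,.01),onz('side',284.5,146,.01))
print('spindle',tri((185.4,208),(234,231.3)),onz('top',185.4,208,.136),onz('side',234,231.3,.136))
print('handle',onz('top',155+338/4,180+(390-320)/4,.133))
for n,u in (('green',(390.3,228)),('black',(398.,258)),('b2',(357,271))):print(n,onz('top',*u,.1))
E
```

```text
sleeve top tri (array([ 0.43022033, -0.31194697,  0.0975585 ]), np.float64(0.003634457328432318))
z.1 [ 0.43170493 -0.31164029  0.1       ] [ 0.42828811 -0.30836775  0.1       ]
flange z.01 [ 0.43104551 -0.31213071  0.01      ] [ 0.42732666 -0.30434606  0.01      ]
spindle (array([0.52299034, 0.22547124, 0.13559084]), np.float64(0.0016450047522582913)) [0.52374453 0.22538603 0.136     ] [0.52210192 0.22596526 0.136     ]
handle [0.55036994 0.05496871 0.133     ]
green [ 0.43717776 -0.41780164  0.1       ]
black [ 0.34165771 -0.4320467   0.1       ]
b2 [ 0.30713731 -0.30054637  0.1       ]
```

Call:
{"name": "jog_arm", "arguments": {"moves": [[0,0,0,0,-0.1435,0],[0,0,0,0,-0.1435,0],[0,0,0,0,-0.1435,0],[0,0,0,0,-0.1435,0],[0,0,0,0,-0.1435,0],[0,0,0,0,-0.1435,0],[0,0,0,0,-0.1435,0],[0,0,0,0,-0.1435,0],[0,0,0,0,-0.1435,0]], "grip": 85}}

```text
t: 1.05
tool_pos: [0.194, -0.5938, 0.2307]
tool_rot: [-1.228, 1.179, -1.177]
contact_force: [-0.6, 0.1, 0.1]
opening: 0.0849
```

Call:
{"name": "jog_arm", "arguments": {"moves": [[-27,0,24,0,0,0],[-27,0,24,0,0,0],[-27,0,25,0,0,0],[-27,0,25,0,0,0],[-27,0,25,0,0,0],[-28,0,25,0,0,0],[-28,0,25,0,0,0],[-28,0,25,0,0,0],[-28,0,24,0,0,0],[-27,0,24,0,0,0],[0,0,0,0,0,0],[0,0,0,0,0,0]]}}

```text
t: 2.25
tool_pos: [0.4301, -0.3107, 0.231]
tool_rot: [-1.228, 1.182, -1.181]
contact_force: [-0.4, 0.1, 0.2]
opening: 0.085
```

```bash
python3 - <<'E'
from h import *
o=ctrl.get_obs();print(o['t'],o['q'].round(3),o['tool_pos'].round(4),R.from_rotvec(o['tool_rot']).as_matrix().round(3))
im=shot('wrist','wrist1.png')
print('pred top/bottom',proj('wrist',[.43,-.311,.1]),proj('wrist',[.43,-.311,0.01]))
cv2.imwrite('pics/wrist1b.png',cv2.resize(im,(800,600),interpolation=cv2.INTER_CUBIC))
E
```

```text
2.25 [-0.766 -0.174  1.831 -0.     1.486 -0.804] [ 0.4301 -0.3107  0.231 ] [[ 0.038 -0.001  0.999]
 [-0.999  0.     0.038]
 [-0.    -1.    -0.001]]
pred top/bottom (np.float64(251.0187773633305), np.float64(179.40995035341442)) (np.float64(251.03002757267453), np.float64(158.68213594109483))
```

View pics/wrist1b.png

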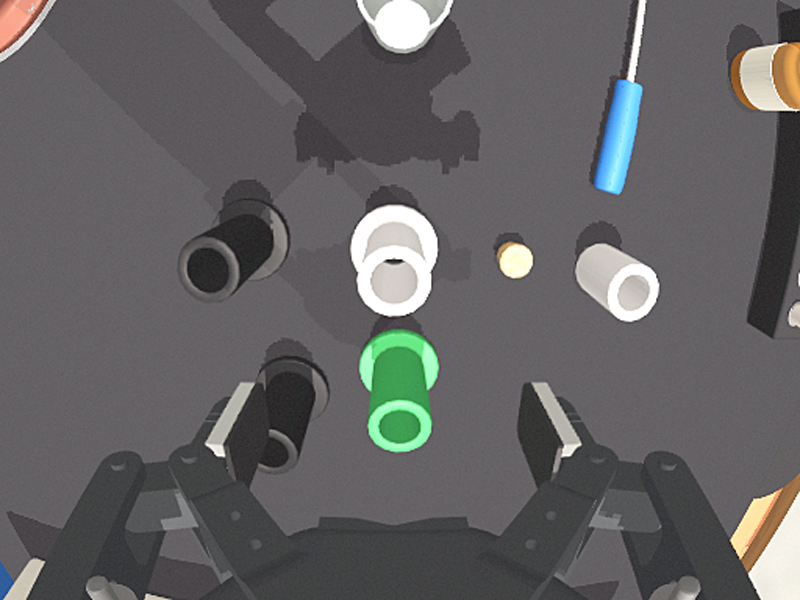

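The wrist view shows the sleeve's top ring at (252,180) in native pixels, against a predicted (251,179), so I'm aligned to about 1 mm. Descending to grip.

Call:
{"name": "jog_arm", "arguments": {"moves": [[0,30,0.5,0,0,0],[0,30,0.5,0,0,0],[0,30,0,0,0,0],[0,30,0,0,0,0],[0,25,0,0,0,0],[0,20,0,0,0,0],[0,16,0,0,0,0],[0,0,0,0,0,0],[0,0,0,0,0,0]]}}

```text
t: 3.2
tool_pos: [0.4304, -0.312, 0.0504]
tool_rot: [-1.226, 1.184, -1.183]
contact_force: [0.5, -0.2, 0.5]
opening: 0.0848
```

Call:
{"name": "jog_arm", "arguments": {"moves": [[0,0,0,0,0,0],[0,0,0,0,0,0],[0,0,0,0,0,0],[0,0,0,0,0,0],[0,0,0,0,0,0],[0,0,0,0,0,0],[0,0,0,0,0,0],[0,0,0,0,0,0],[0,0,0,0,0,0],[0,0,0,0,0,0],[0,0,0,0,0,0],[0,0,0,0,0,0]], "grip": 35, "grip_force": 50}}

```text
t: 4.4
tool_pos: [0.4314, -0.3119, 0.0517]
tool_rot: [-1.227, 1.181, -1.183]
contact_force: [-2.2, 1.3, 6.5]
opening: 0.0452
```

Call:
{"name": "jog_arm", "arguments": {"moves": [[0,-3,0,0,0,0],[0,-10,0,0,0,0],[0,-20,0,0,0,0],[0,-25,0,0,0,0],[0,-25,0,0,0,0],[0,-25,0,0,0,0],[0,-25,0,0,0,0],[0,-25,0,0,0,0],[0,-20,0,0,0,0],[0,-10,0,0,0,0],[0,0,0,0,0,0],[0,0,0,0,0,0]]}}

```text
t: 5.6
tool_pos: [0.4305, -0.3108, 0.2371]
tool_rot: [-1.226, 1.184, -1.181]
contact_force: [-0.5, 0.1, -4.0]
opening: 0.045
```

```bash
python3 - <<'E'
from h import *
o=ctrl.get_obs();M=R.from_rotvec(o['tool_rot']).as_matrix();print(o['tool_pos'].round(4),o['contact_force'].round(1),M.round(3))
print('to spindle, tool mm',(M.T@(np.array([.523,.2255,o['tool_pos'][2]])-o['tool_pos'])*1e3).round(1))
E
```

```text
[ 0.4305 -0.3108  0.2371] [-0.5  0.1 -4. ] [[ 0.037 -0.001  0.999]
 [-0.999  0.001  0.037]
 [-0.001 -1.    -0.001]]
to spindle, tool mm [-5.326e+02  5.000e-01  1.120e+02]
```

Call:
{"name": "jog_arm", "arguments": {"moves": [[-12,0,4,0,0,0],[-25,0,6,0,0,0],[-35,0,8,0,0,0],[-42,0,10,0,0,0],[-45,0,10,0,0,0],[-45,0,10,0,0,0],[-45,0,10,0,0,0],[-45,0,10,0,0,0],[-45,0,10,0,0,0],[-42,0,10,0,0,0],[-40,0,10,0,0,0],[-30,0,8,0,0,0]]}}

```text
t: 6.8
tool_pos: [0.5192, 0.1465, 0.2366]
tool_rot: [-1.229, 1.183, -1.179]
contact_force: [0.2, -0.3, -2.8]
opening: 0.0451
```

Call:
{"name": "jog_arm", "arguments": {"moves": [[-15,0,4,0,0,0],[-6,0,2,0,0,0],[0,0,0,0,0,0],[0,0,0,0,0,0],[0,0,0,0,0,0]]}}

```text
t: 7.3
tool_pos: [0.5256, 0.1634, 0.2382]
tool_rot: [-1.226, 1.183, -1.184]
contact_force: [-0.3, -1.0, -2.0]
opening: 0.045
```

```bash
python3 - <<'E'
from h import *
o=ctrl.get_obs();M=R.from_rotvec(o['tool_rot']).as_matrix();print(o['tool_pos'].round(4),o['contact_force'].round(1),M.round(3))
im=shot('wrist','wrist2.png')
print('pred',proj('wrist',[.523,.2255,.136]))
t=cv2.resize(im,(800,600),interpolation=cv2.INTER_CUBIC)
cv2.imwrite('pics/wrist2b.png',t)
E
```

```text
[0.5256 0.1634 0.2382] [-0.3 -1.  -2. ] [[ 0.035 -0.     0.999]
 [-0.999 -0.     0.035]
 [ 0.    -1.    -0.   ]]
pred (np.float64(249.9328894940582), np.float64(117.68215753294741))
```

View pics/wrist2b.png

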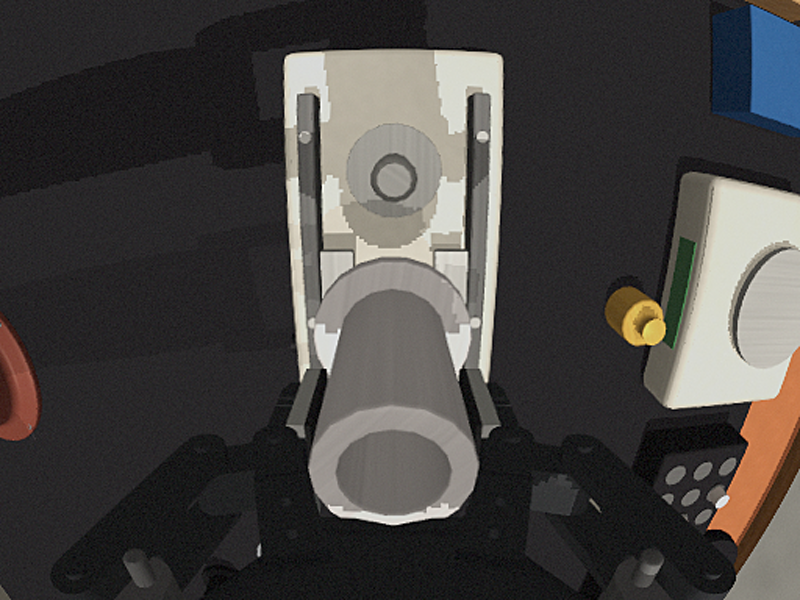

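The spindle tip is at (394,180), the shoulder at (394,172) and the sleeve's top ring at (394,470), all in the same image column. I'll fit these numerically to get the remaining shift.

```bash
python3 - <<'E'
from h import *
im=cv2.imread('pics/wrist2.png');S=4
g=cv2.GaussianBlur(cv2.cvtColor(cv2.resize(im,None,fx=S,fy=S,interpolation=cv2.INTER_CUBIC),cv2.COLOR_BGR2GRAY),(0,0),3)
o=ctrl.get_obs();M=R.from_rotvec(o['tool_rot']).as_matrix();p=o['tool_pos']
def edge(c,r0,r1,sign,angs):
    pts=[]
    for t in np.radians(angs):
        rr=np.arange(r0,r1,.1);x=(c[0]+rr*np.cos(t))*S;y=(c[1]+rr*np.sin(t))*S
        v=cv2.remap(g,x.astype(np.float32)[None],y.astype(np.float32)[None],1)[0].astype(float)
        d=np.gradient(v)*sign;k=d.argmax();pts.append((x[k]/S,y[k]/S))
    return np.array(pts,np.float32)
def fit(name,c,r0,r1,sign,angs,z):
    q=edge(c,r0,r1,sign,angs)
    W=np.array([onz('wrist',u,v,z)[:2] for u,v in q])
    # circle LSQ in world plane, robust
    k=np.ones(len(W),bool)
    for _ in range(4):
        A=np.c_[2*W[k],np.ones(k.sum())];s=np.linalg.lstsq(A,(W[k]**2).sum(1),rcond=None)[0]
        r=np.sqrt(s[2]+s[:2]@s[:2]);e=abs(np.hypot(*(W-s[:2]).T)-r);k=e<max(.0008,2*np.median(e))
    print(name,s[:2].round(4),'r',(r*1e3).round(1),k.sum(),len(k),'tool dx,dz mm',(M.T@(np.r_[s[:2],p[2]]-p)*1e3).round(1)[[0,2]])
A=np.arange(0,360,6)
fit('tip',(252.2,115.2),8,13,-1,A,.136)
fit('tip+',(252.2,115.2),8,13,1,A,.136)
fit('spindle',(252.2,113.5),12,18,1,A,.127)
fit('shoulder',(252.2,109),24,34,1,np.arange(180,360,5),.051)
fit('shoulder-',(252.2,109),24,34,-1,np.arange(180,360,5),.051)
zt=p[2]-.0517+.1
fit('sl ring',(252.2,298),44,60,-1,np.arange(0,180,6),zt)
fit('sl ring all',(252.2,298),44,60,1,np.arange(190,350,6),zt)
fit('bore',(252.2,300),30,43,1,A,zt)
fit('flange',(251,213),42,58,1,np.arange(185,356,5),zt-.09)
fit('flange-',(251,213),42,58,-1,np.arange(185,356,5),zt-.09)
E
```

```text
tip [0.5247 0.2276] r 8.8 60 60 tool dx,dz mm [-64.1   1.3]
tip+ [0.5252 0.2254] r 8.6 39 60 tool dx,dz mm [-61.9   1.7]
spindle [0.5246 0.2279] r 12.8 57 60 tool dx,dz mm [-64.5   1.2]
shoulder [0.525  0.2277] r 33.9 34 36 tool dx,dz mm [-64.2   1.6]
shoulder- [0.5252 0.2331] r 26.8 22 36 tool dx,dz mm [-69.7   2. ]
sl ring [0.5263 0.1634] r 22.2 20 30 tool dx,dz mm [0.  0.6]
sl ring all [0.5251 0.1721] r 19.1 25 27 tool dx,dz mm [-8.7 -0.2]
bore [0.5263 0.1647] r 15.5 43 60 tool dx,dz mm [-1.3  0.7]
flange [0.5259 0.1665] r 34.3 29 35 tool dx,dz mm [-3.   0.4]
flange- [0.5265 0.1688] r 33.7 35 35 tool dx,dz mm [-5.4  1.1]
```

Call:
{"name": "jog_arm", "arguments": {"moves": [[-12,0,0.8,0,0,0],[-20,0,0,0,0,0],[-18,0,0,0,0,0],[-10,0,0,0,0,0],[-3,0,0,0,0,0],[0,0,0,0,0,0],[0,10,0,0,0,0],[0,15,0,0,0,0],[0,12,0,0,0,0],[0,5,0,0,0,0],[0,0,0,0,0,0],[0,0,0,0,0,0]]}}

```text
t: 8.55
tool_pos: [0.5242, 0.2275, 0.1963]
tool_rot: [-1.226, 1.182, -1.182]
contact_force: [1.6, -0.2, -3.3]
opening: 0.0449
```

```bash
python3 - <<'E'
from h import *
o=ctrl.get_obs();print(o['tool_pos'].round(4),o['contact_force'].round(1),o['wrist_torque'].round(2))
b=shot('side','side1.png');a=shot('top','top1.png')
u=cv2.resize(b[150:270,190:290],(500,600),interpolation=cv2.INTER_CUBIC)
v=cv2.resize(a[170:240,150:225],(300,280),interpolation=cv2.INTER_CUBIC)
c=np.zeros((600,800,3),np.uint8);c[:,:500]=u;c[:280,500:]=v;cv2.imwrite('pics/c1.png',c)
E
```

```text
[0.5242 0.2275 0.1963] [ 1.6 -0.2 -3.3] [-0.   -0.03  0.03]
```

View pics/c1.png

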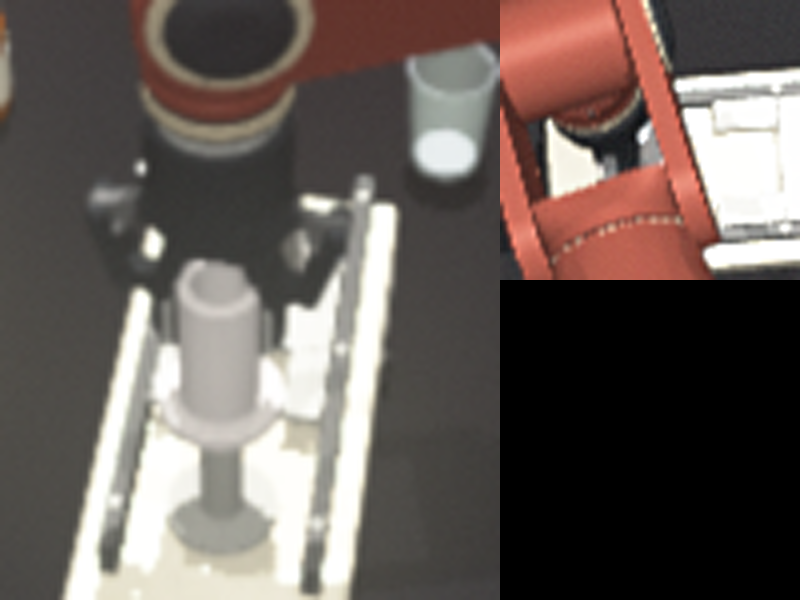

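The side view shows the held sleeve upright at (218,340), centred over the spindle at (222,480), with its flange just above the tip. Lowering slowly and watching the force.

Call:
{"name": "jog_arm", "arguments": {"moves": [[0,3,0,0,0,0],[0,3,0,0,0,0],[0,2,0,0,0,0],[0,2,0,0,0,0],[0,2,0,0,0,0],[0,2,0,0,0,0],[0,2,0,0,0,0],[0,2,0,0,0,0],[0,0,0,0,0,0]]}}

```text
t: 9.55
tool_pos: [0.5239, 0.2275, 0.1778]
tool_rot: [-1.227, 1.183, -1.182]
contact_force: [0.1, 0.0, -3.8]
opening: 0.0453
```

Call:
{"name": "jog_arm", "arguments": {"moves": [[0,2,0,0,0,0],[0,2,0,0,0,0],[0,2,0,0,0,0],[0,0,0,0,0,0]]}}

```text
t: 9.95
tool_pos: [0.5239, 0.2275, 0.1718]
tool_rot: [-1.227, 1.183, -1.182]
contact_force: [0.1, -0.2, -2.2]
opening: 0.0446
```

Call:
{"name": "jog_arm", "arguments": {"moves": [[0,3,0,0,0,0],[0,3,0,0,0,0],[0,4,0,0,0,0],[0,4,0,0,0,0],[0,4,0,0,0,0],[0,4,0,0,0,0],[0,4,0,0,0,0],[0,4,0,0,0,0],[0,0,0,0,0,0]]}}

```text
t: 10.85
tool_pos: [0.5237, 0.2274, 0.1414]
tool_rot: [-1.228, 1.183, -1.182]
contact_force: [0.9, 0.5, -4.1]
opening: 0.045
```

Call:
{"name": "jog_arm", "arguments": {"moves": [[0,4,0,0,0,0],[0,4,0,0,0,0],[0,4,0,0,0,0],[0,4,0,0,0,0],[0,4,0,0,0,0],[0,4,0,0,0,0],[0,4,0,0,0,0],[0,4,0,0,0,0],[0,0,0,0,0,0]]}}

```text
t: 11.75
tool_pos: [0.5236, 0.2274, 0.1094]
tool_rot: [-1.228, 1.183, -1.182]
contact_force: [-0.1, -0.2, -3.0]
opening: 0.0451
```

Now the last ~7 mm, gently, until contact.

Call:
{"name": "jog_arm", "arguments": {"moves": [[0,2,0,0,0,0],[0,2,0,0,0,0],[0,1,0,0,0,0],[0,0,0,0,0,0],[0,0,0,0,0,0]]}}

```text
t: 12.25
tool_pos: [0.5242, 0.2275, 0.1054]
tool_rot: [-1.226, 1.182, -1.182]
contact_force: [0.1, -0.6, -2.9]
opening: 0.0452
```

Call:
{"name": "jog_arm", "arguments": {"moves": [[0,1,0,0,0,0],[0,1,0,0,0,0],[0,0,0,0,0,0]]}}

```text
t: 12.55
tool_pos: [0.524, 0.2275, 0.1031]
tool_rot: [-1.227, 1.182, -1.182]
contact_force: [0.5, 0.0, -2.9]
opening: 0.045
```

Call:
{"name": "jog_arm", "arguments": {"moves": [[0,0.5,0,0,0,0],[0,0.5,0,0,0,0],[0,0,0,0,0,0]]}}

```text
t: 12.85
tool_pos: [0.5243, 0.2276, 0.1028]
tool_rot: [-1.226, 1.182, -1.182]
contact_force: [-1.5, 0.1, -0.3]
opening: 0.0453
```

Call:
{"name": "jog_arm", "arguments": {"moves": [[0,0.5,0,0,0,0],[0,0.5,0,0,0,0],[0,0,0,0,0,0]]}}

```text
t: 13.15
tool_pos: [0.5244, 0.2277, 0.1027]
tool_rot: [-1.226, 1.182, -1.182]
contact_force: [-3.9, -0.4, 5.3]
opening: 0.0451
```

Contact came at TCP z = 0.1027, exactly as predicted for fully home. Releasing, then lifting clear.

Call:
{"name": "jog_arm", "arguments": {"moves": [[0,0,0,0,0,0],[0,0,0,0,0,0],[0,0,0,0,0,0],[0,0,0,0,0,0],[0,0,0,0,0,0],[0,0,0,0,0,0],[0,0,0,0,0,0],[0,0,0,0,0,0]], "grip": 85}}

```text
t: 13.95
tool_pos: [0.5241, 0.2275, 0.1013]
tool_rot: [-1.226, 1.182, -1.182]
contact_force: [-0.2, -0.1, 0.2]
opening: 0.0851
```

Call:
{"name": "jog_arm", "arguments": {"moves": [[0,-10,0,0,0,0],[0,-20,0,0,0,0],[0,-30,0,0,0,0],[0,-30,0,0,0,0],[0,-30,0,0,0,0],[0,-15,0,0,0,0],[40,0,0,0,0,0],[45,0,0,0,0,0],[45,0,0,0,0,0],[40,0,0,0,0,0],[0,0,0,0,0,0],[0,0,0,0,0,0]]}}

```text
t: 15.15
tool_pos: [0.5302, 0.0571, 0.2361]
tool_rot: [-1.225, 1.184, -1.183]
contact_force: [-0.2, 0.6, 0.1]
opening: 0.0849
```

```bash
python3 - <<'E'
from h import *
o=ctrl.get_obs();print(o['t'],o['tool_pos'].round(4),o['contact_force'].round(1))
im=shot('wrist','wrist3.png')
for P in ([.524,.2275,.151],[.524,.2275,.061],[.5295,.0575,.133],[.5302,.03,.133]):print(P,np.array(proj('wrist',P))*1.5625)
cv2.imwrite('pics/wrist3b.png',cv2.resize(im,(800,600),interpolation=cv2.INTER_CUBIC))
E
```

```text
15.15 [0.5302 0.0571 0.2361] [-0.2  0.6  0.1]
[0.524, 0.2275, 0.151] [391.21977189 -23.82440877]
[0.524, 0.2275, 0.061] [391.4930758   21.08375029]
[0.5295, 0.0575, 0.133] [390.34085265 296.1291746 ]
[0.5302, 0.03, 0.133] [389.93301714 340.95288852]
```

View pics/wrist3b.png

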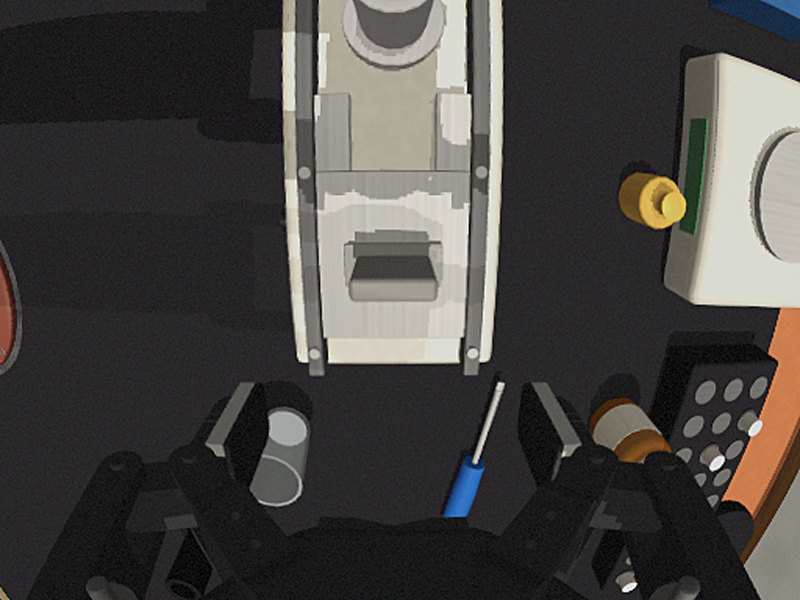

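The flange sits on the shoulder at (392,40). The handle's top is centred at (394,289), so the gate is at about 0.025 m. Next I'll close the fingers behind the handle, lower them, and push along the slide.

Call:
{"name": "jog_arm", "arguments": {"moves": [[16,0,0,0,0,0],[16,0,0,0,0,0],[0,0,0,0,0,0],[0,0,0,0,0,0],[0,0,0,0,0,0],[0,0,0,0,0,0],[0,0,0,0,0,0],[0,0,0,0,0,0]], "grip": 0, "grip_force": 20}}

```text
t: 16.0
tool_pos: [0.5315, 0.026, 0.2363]
tool_rot: [-1.226, 1.182, -1.182]
contact_force: [-0.4, -0.3, -1.0]
opening: 0.0002
```

Call:
{"name": "jog_arm", "arguments": {"moves": [[0,20,0,0,0,0],[0,25,0,0,0,0],[0,25,0,0,0,0],[0,25,0,0,0,0],[0,25,0,0,0,0],[0,15,0,0,0,0],[0,10,0,0,0,0],[0,3,0,0,0,0],[0,0,0,0,0,0],[0,0,0,0,0,0]]}}

```text
t: 17.0
tool_pos: [0.5325, 0.0256, 0.0896]
tool_rot: [-1.225, 1.181, -1.183]
contact_force: [1.2, -0.3, 0.6]
opening: -0.0002
```

Call:
{"name": "jog_arm", "arguments": {"moves": [[-5,0,0,0,0,0],[-5,0,0,0,0,0],[-5,0,0,0,0,0],[-5,0,0,0,0,0],[-5,0,0,0,0,0],[-5,0,0,0,0,0],[-5,0,0,0,0,0],[-5,0,0,0,0,0]]}}

```text
t: 17.8
tool_pos: [0.5305, 0.0646, 0.089]
tool_rot: [-1.228, 1.18, -1.185]
contact_force: [-0.2, -7.2, 0.9]
opening: -0.0001
```

Call:
{"name": "jog_arm", "arguments": {"moves": [[-5,0,0,0,0,0],[-5,0,0,0,0,0],[-5,0,0,0,0,0],[-5,0,0,0,0,0],[-5,0,0,0,0,0],[-5,0,0,0,0,0],[-5,0,0,0,0,0],[-3,0,0,0,0,0]]}}

```text
t: 18.6
tool_pos: [0.5291, 0.1028, 0.089]
tool_rot: [-1.228, 1.18, -1.185]
contact_force: [-0.3, -6.0, 2.2]
opening: -0.0001
```

Call:
{"name": "jog_arm", "arguments": {"moves": [[-2,0,0,0,0,0],[-2,0,0,0,0,0],[-2,0,0,0,0,0],[-2,0,0,0,0,0],[0,0,0,0,0,0]]}}

```text
t: 19.1
tool_pos: [0.5288, 0.1111, 0.0889]
tool_rot: [-1.227, 1.18, -1.184]
contact_force: [-0.2, -4.5, 2.2]
opening: 0.0003
```

Call:
{"name": "jog_arm", "arguments": {"moves": [[-1,0,0,0,0,0],[-1,0,0,0,0,0],[0,0,0,0,0,0]]}}

```text
t: 19.4
tool_pos: [0.5288, 0.1118, 0.0889]
tool_rot: [-1.229, 1.179, -1.186]
contact_force: [-0.8, -9.5, 2.6]
opening: -0.0
```

Call:
{"name": "jog_arm", "arguments": {"moves": [[-1,0,0,0,0,0],[-1,0,0,0,0,0],[0,0,0,0,0,0]]}}

```text
t: 19.7
tool_pos: [0.5288, 0.1119, 0.0889]
tool_rot: [-1.232, 1.178, -1.188]
contact_force: [-0.3, -17.7, 4.0]
opening: -0.0004
```

The force is rising with no further motion, so this is an end stop. I'll press slightly more, then back off and look.

Call:
{"name": "jog_arm", "arguments": {"moves": [[-1,0,0,0,0,0],[-1,0,0,0,0,0],[0,0,0,0,0,0],[0,0,0,0,0,0]]}}

```text
t: 20.1
tool_pos: [0.5288, 0.1119, 0.0889]
tool_rot: [-1.235, 1.176, -1.191]
contact_force: [-0.7, -24.8, 3.5]
opening: -0.0002
```

Call:
{"name": "jog_arm", "arguments": {"moves": [[5,0,0,0,0,0],[15,0,0,0,0,0],[15,0,0,0,0,0],[0,-30,0,0,0,0],[0,-40,0,0,0,0],[0,-40,0,0,0,0],[0,-40,0,0,0,0],[25,0,0,0,0,0],[0,0,0,0,0,0],[0,0,0,0,0,0]]}}

```text
t: 21.1
tool_pos: [0.5299, 0.0573, 0.2376]
tool_rot: [-1.226, 1.184, -1.182]
contact_force: [-0.4, 0.3, -0.8]
opening: 0.0001
```

```bash
python3 - <<'E'
from h import *
o=ctrl.get_obs();print(o['t'],o['tool_pos'].round(4),o['contact_force'].round(1))
im=shot('wrist','wrist4.png');b=shot('side','side4.png')
c=np.zeros((600,800,3),np.uint8);c[:450,:480]=cv2.resize(im[0:300,96:416],(480,450),interpolation=cv2.INTER_CUBIC)
c[:560,480:800]=cv2.resize(b[170:282,200:264],(320,560),interpolation=cv2.INTER_CUBIC)
cv2.imwrite('pics/c4.png',c)
y=np.array([-.0365,.9993,0]);s=np.array([.524,.2275,0])
for n,P in(('handle',s-.095*y+[0,0,.133]),('tail',s-.150*y+[0,0,.073]),('tips',s+.020*y+[0,0,.073])):
    u,v=proj('wrist',P);print(n,(u-96)*1.5,v*1.5)
E
```

```text
21.1 [0.5299 0.0573 0.2376] [-0.4  0.3 -0.8]
handle 233.28036653500354 153.8214497967645
tail 233.32499264666058 229.384173453263
tips 233.25332272625428 -10.252183186777145
```

View pics/c4.png

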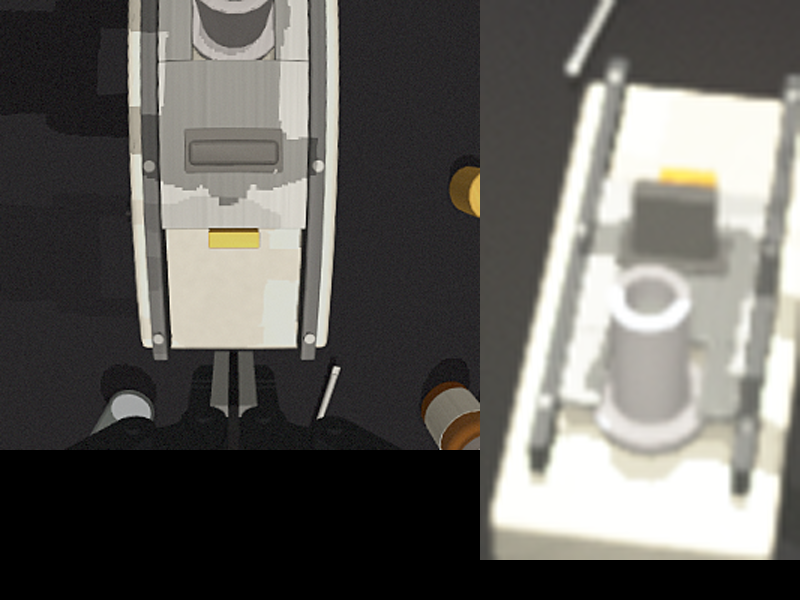

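The wrist crop shows the gate shut: handle at (233,153) and tail edge at (233,228), against shut predictions of (233,154) and (233,229). The whole brass catch is visible behind the tail at (234,238). In the side crop the sleeve is upright, between the prongs, with its flange under the gate. Handing in.

```bash
python3 -c "
from station import ctrl
ctrl.finish_job()"
```

```text
the job is handed in; nothing more can be done
```

The flanged sleeve is seated on the shoulder with the keeper gate shut over its flange. I handed the job in about 21 s into the 64 s limit, and the hand-in gives no verdict.

**What I did:** I gripped the bare aluminium flanged sleeve on its body and lowered it over the spindle. Contact came at a tool height of 0.1027 m, the height expected for fully home. I then released it, pushed the gate by its handle with closed fingers to the end stop (up to about 25 N), and withdrew.

**Last checks:**
- **Gate:** in the final wrist picture the handle and tail edge lie within 1 pixel (under 1 mm) of their computed shut positions.
- **Catch:** the whole brass block is visible behind the tail edge. This is judged by eye, because nothing measures its height.
- **Sleeve:** it stands upright between the prongs with its flange under the gate.
- **Arm:** it is clear of everything, with contact force under 1 N.
- **Bystanders:** I met no unexpected contact on the way. I did not re-measure their positions at the end.

**Disagreements:** the wrist camera put the spindle about 2 mm from the fixed cameras' position, within the stated calibration. I used the wrist value, and the sleeve went on with no sign of jamming. One fit of the flange edge suggested a slight tilt (about 0.03 rad) in the grip, but the sleeve was upright in the side view.

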